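# Clamp the lid of a vacuum filtration manifold with four thumbscrews, crisscross

### The arm

A 7-joint arm with a two-finger parallel gripper is mounted at the origin on the work surface. World frame = base frame: x ahead of the robot, y to its left, z up, the work surface at z = 0. Lengths are in mm, angles in rad, forces in N, time in s.
With the tool pointing down it reaches from about 400 to 875 mm from the base axis. Payload 4.4 kg.
Tool frame: the origin (TCP) lies at the very end of the fingers, on their centre line; the grasp point (between the pads) lies 19 mm behind it; z points along the fingers, y is the direction in which the jaws open and shut (so a half turn about z gives the same grasp; the last joint's range is limited). The gripper opens to 85 mm and grips with 20 to 120 N. Pads are 22 mm wide; open, the fingers measure 114 mm over their backs; the gripper's body (76 mm by 85 mm) begins 54 mm behind the grasp point. The pads swing forward as they close: fully open they stand 13 mm farther back than shut.
Start: joints at [-1.251, 0.628, 0.038, 1.517, -0.027, 0.996, -0.02], TCP at [244.573, 602.247, 231.313] pointing down, gripper open.
Joint ranges: [-3.06, 3.06], [-0.37, 2.12], [-1.25, 1.32], [0.18, 2.47], [-1.1, 4.24], [0.23, 1.98], [-2.94, 2.94]. Speed limits (rad/s): [2.57, 2.57, 3.14, 3.14, 3.14, 3.14, 3.14].

### API

Orientations are given as [roll, pitch, yaw] about the fixed x, y, z axes, in that order (R = Rz(yaw) Ry(pitch) Rx(roll)).
In Python, from cell import ctrl, eyes gives the robot as it stands.
- The arm moves only by the tool move_arm, never from a script. Its argument "increments" is a list of rows, each a list of 6 numbers: the shift along the tool's x, y, z in cm, then the turn, a rotation vector about the tool's x, y, z in degrees. In form: [[x, y, z, wx, wy, wz], ...]. A call has 1 to 20 rows; each row is the pose to reach, as a shift and turn from the pose commanded when the call began, along the tool's axes at that moment; what a row does not reach only later rows make up. A row lasts 1/10 s, in which the tool goes at most 50 mm and 8.59 degrees, less where a joint would pass 70% of its speed; a pose out of reach is approached as far as the arm can. A call with a gripper value outside its range is refused whole. "grip" is the opening, from -1 (shut) to 1 (fully open), set as the call begins (left out, the last holds). The fingers move at their own pace and stop on an object; the grip force is fixed at half the most. Time passes only in rows, so rows that repeat a pose let the fingers close. It gives the time, the measured TCP pose, the force and the opening at its end, in the units of the state.
- ctrl.read_state(): the state, without advancing time (a new reading comes with each control period).
- eyes.get_image(name): name is "scene" or "top" or "wrist"; returns the picture (384x512x3 uint8, red, green, blue); there is no depth.
- eyes.calibration(name): a dict with "fx", "fy", "cx", "cy" (pixels), "dist" ([k1, k2, p1, p2, k3] as OpenCV has them; the pictures are not rectified), "pose" (4x4, takes a point from camera to world coordinates); the wrist camera has in their place "tool_from_camera" (4x4, takes a point from camera to tool coordinates, whose origin is the TCP and whose axes are the flange's). Camera axes: x right, y up, looking along -z (the intrinsics and any distortion apply to the point x, -y, -z); pixel columns grow to the right and rows downward; lengths in mm; the calibration is good to about 2 mm. A picture is of the moment at which its call begins: read the wrist's pose just before it. calibration takes no time and is no camera call.
- ctrl.finish_job(): hands the job in, once; it reports no verdict.
The state is a dict: "clock": time; "qpos": joint angles; "qd": joint speeds; "tau": joint torques, N m; "eef_pos": TCP position; "tool_rot": TCP orientation; "force": force on the tool from outside, world axes, zero at the start; "torque": the same for the moment, N m; "width": finger opening in mm.
Only numpy, scipy, OpenCV 4.12 (cv2) and the standard library are available. Lean on these libraries where they do the work, as an engineer would, in place of code of your own. Each camera call takes 0.05 s, during which the arm holds its last target. There are 200 camera calls.

### The job

Close the square lid of the vacuum filtration manifold by tightening its four thumbscrews clockwise a little at a time and crisscross, each time going on to the screw diagonally opposite: first give every screw about an eighth of a turn, then go round again in the same crisscross way and turn each until it goes firm, so that the lid comes down level onto its seat and all four screws grip it. Stop when a screw goes firm - do not force it - and leave the things standing around where they are.

Things in the scene. Friction and masses are not known exactly. Their poses are not given: they have to be found in the camera images.
- manifold: the filtration manifold: square aluminium housing 184 x 184 x 53 mm, fixed to the bench; origin at the centre of its underside, x and y along its sides. Its four studs stand at x = +-58, y = +-58 mm.
- lid: the loose square steel lid, 160 x 160 x 8 mm, about 1.4 kg, with a round sight glass boss (60 mm wide, 8 mm high) in its middle, origin at the centre of its underside, z up. It lies in the mouth of the housing on a soft sprung gasket (it carries the lid and takes some 10 N, then 2.8 N more per mm, to press down) that lets it tip and sink; a rigid seat hidden under it stops it 3.7 to 6.5 mm lower, how much is not known beforehand.
- turn_a (a joint): turn of the thumbscrew at the manifold's (+x,+y) corner, rad, growing clockwise from above, 0 to 3; starts at 0 to 0.15. Steep thread: 3.5 mm down per rad. It meets the lid at about 0.25 and goes firm between 1.3 and 2.3 (all four within 0.2 rad), the lid then on its seat. Free it takes 0.12 to 0.2 N m; firm, some 3 N m more per rad: 0.3 N m grips well, 0.7 N m is forcing. It stays where it is left.
- wing_a (a point): the middle of that thumbscrew's grip, on its axis: an upright black bar, 34 mm long (x axis), 10 mm thick (y axis), reaching 19 mm below and 16 mm above this point (z up), on a round steel foot 22 mm wide whose underside is 34 mm below this point. It turns and goes down with the screw.
- screw_a: that thumbscrew as a whole; origin on its axis at the underside of its foot, axes as for its grip
- turn_b (a joint): turn of the thumbscrew at the manifold's (+x,-y) corner, rad, growing clockwise from above, 0 to 3; starts at 0 to 0.15. Steep thread: 3.5 mm down per rad. It meets the lid at about 0.25 and goes firm between 1.3 and 2.3 (all four within 0.2 rad), the lid then on its seat. Free it takes 0.12 to 0.2 N m; firm, some 3 N m more per rad: 0.3 N m grips well, 0.7 N m is forcing. It stays where it is left.
- wing_b (a point): the middle of that thumbscrew's grip, on its axis: an upright black bar, 34 mm long (x axis), 10 mm thick (y axis), reaching 19 mm below and 16 mm above this point (z up), on a round steel foot 22 mm wide whose underside is 34 mm below this point. It turns and goes down with the screw.
- screw_b: that thumbscrew as a whole; origin on its axis at the underside of its foot, axes as for its grip
- turn_c (a joint): turn of the thumbscrew at the manifold's (-x,-y) corner, rad, growing clockwise from above, 0 to 3; starts at 0 to 0.15. Steep thread: 3.5 mm down per rad. It meets the lid at about 0.25 and goes firm between 1.3 and 2.3 (all four within 0.2 rad), the lid then on its seat. Free it takes 0.12 to 0.2 N m; firm, some 3 N m more per rad: 0.3 N m grips well, 0.7 N m is forcing. It stays where it is left.
- wing_c (a point): the middle of that thumbscrew's grip, on its axis: an upright black bar, 34 mm long (x axis), 10 mm thick (y axis), reaching 19 mm below and 16 mm above this point (z up), on a round steel foot 22 mm wide whose underside is 34 mm below this point. It turns and goes down with the screw.
- screw_c: that thumbscrew as a whole; origin on its axis at the underside of its foot, axes as for its grip
- turn_d (a joint): turn of the thumbscrew at the manifold's (-x,+y) corner, rad, growing clockwise from above, 0 to 3; starts at 0 to 0.15. Steep thread: 3.5 mm down per rad. It meets the lid at about 0.25 and goes firm between 1.3 and 2.3 (all four within 0.2 rad), the lid then on its seat. Free it takes 0.12 to 0.2 N m; firm, some 3 N m more per rad: 0.3 N m grips well, 0.7 N m is forcing. It stays where it is left.
- wing_d (a point): the middle of that thumbscrew's grip, on its axis: an upright black bar, 34 mm long (x axis), 10 mm thick (y axis), reaching 19 mm below and 16 mm above this point (z up), on a round steel foot 22 mm wide whose underside is 34 mm below this point. It turns and goes down with the screw.
- screw_d: that thumbscrew as a whole; origin on its axis at the underside of its foot, axes as for its grip
- beaker: small glass beaker, 52 mm wide, 60 mm high; a bystander, to be left where it is; origin at the centre of its underside
- bottle: white bottle, 40 mm wide, 85 mm high; a bystander, to be left where it is; origin at the centre of its underside
- spare: spare thumbscrew like the others, standing loose on the bench, 50 mm high; a bystander, to be left where it is; origin at the centre of its underside
- tipbox: grey pipette tip box, 85 x 120 x 55 mm; a bystander, to be left where it is; origin at the centre of its underside
- oring: black rubber ring, 52 mm wide, 6 mm thick, lying flat; a bystander, to be left where it is; origin at the centre of its underside
- driver: screwdriver about 0.2 m long with a red handle, lying on the bench along its x axis; origin under its middle part; a bystander, to be left where it is
- vial: amber glass vial, 28 mm wide, 50 mm high; a bystander, to be left where it is; origin at the centre of its underside
Mind the look-alikes: they are no part of the job. What is meant by the lid is not turquoise or yellow, and is the larger of those in its own colour.

How it is judged (in metres and radians):
On the way:
1. first round: every screw has been given about an eighth of a turn (each stands beyond 0.4 rad, none beyond 1.15) (value of joint turn_a between 0.4 and 1.15 rad and value of joint turn_b between 0.4 and 1.15 rad and value of joint turn_c between 0.4 and 1.15 rad and value of joint turn_d between 0.4 and 1.15 rad), for 0.1 s.
At the end, for the whole second after the job is handed in: Each of the four screws bears on the lid with more than 12 N, and the lid lies still and level (within 0.012 rad) on its seat (contact force between each of screw_a, screw_b, screw_c, screw_d and lid above 12 N and angle between lid's own z axis and vertical below 0.012 rad and linear speed of lid below 0.01 m/s); the robot touches nothing.
It fails at once if a screw turned beyond 1.15 rad while another has not yet had its first part turn (0.4 rad) (value of joint any of turn_a, turn_b, turn_c, turn_d above 1.15 rad and value of joint any of turn_a, turn_b, turn_c, turn_d below 0.4 rad).
It fails at once if not crisscross: the first two screws to pass 0.4 rad (first round) or 1.15 rad (second round) are neighbours instead of diagonally opposite (((value of joint each of turn_a, turn_b above 0.4 rad and value of joint each of turn_c, turn_d below 0.4 rad) or (value of joint each of turn_b, turn_c above 0.4 rad and value of joint each of turn_d, turn_a below 0.4 rad) or (value of joint each of turn_c, turn_d above 0.4 rad and value of joint each of turn_a, turn_b below 0.4 rad) or (value of joint each of turn_d, turn_a above 0.4 rad and value of joint each of turn_b, turn_c below 0.4 rad)) or ((value of joint each of turn_a, turn_b above 1.15 rad and value of joint each of turn_c, turn_d below 1.15 rad) or (value of joint each of turn_b, turn_c above 1.15 rad and value of joint each of turn_d, turn_a below 1.15 rad) or (value of joint each of turn_c, turn_d above 1.15 rad and value of joint each of turn_a, turn_b below 1.15 rad) or (value of joint each of turn_d, turn_a above 1.15 rad and value of joint each of turn_b, turn_c below 1.15 rad))).
It fails at once if the lid cocked by more than 0.035 rad (angle between lid's own z axis and vertical above 0.035 rad).
It fails at once if a screw forced: it presses on the lid with more than 65 N (contact force between any of screw_a, screw_b, screw_c, screw_d and lid above 65 N).
It fails at once if a bystander moved by more than 20 mm (distance of any of beaker, bottle, spare, tipbox, oring, driver, vial from where it was at the start of the episode above 0.02 m).
It also fails if it takes over 72 s, if anything falls off the work surface, if the arm or the gripper's body presses on something with over 40 N, if the wrist force passes 120 N, or if a joint passes its speed limit or range.

## Working session

There is one attempt and no reset: what is moved stays moved. The work goes in short steps, Python scripts to look and compute and a tool call to move; the robot and the scene stay as the last step left them, time stands still between calls to the robot, and variables do not carry over. Pictures are saved under pics/ and viewed, about 8 in all and at most 12, crops included, and the job is handed in when it is done.

Besides the shell and the picture viewer there is one more tool, called after "Call:" as name(argument=value, ...), one argument or row to a line, values as JSON. move_arm: Moves the arm, as the interface text tells. Its arguments: {"type":"object","properties":{"increments":{"type":"array","items":{"type":"array","items":{"type":"number"}}},"grip":{"type":"number"}},"required":["increments"]}

```bash
mkdir -p pics; ls
python3 - <<'E'
from cell import ctrl, eyes
import cv2
s=ctrl.read_state(); print(s)
for n in("scene","top"):
    im=eyes.get_image(n); cv2.imwrite(f"pics/{n}0.png",im[:,:,::-1]); 
    c=eyes.calibration(n); print(n,c)
print(eyes.calibration("wrist"))
E
```

```text
pics
{'clock': 0.0, 'qpos': array([-1.25082157,  0.62936154,  0.03841418,  1.51834536, -0.02698804,
        0.99632973, -0.01997177]), 'qd': array([ 1.12450587e-04, -1.58165694e-03, -8.61855173e-04, -6.00959476e-04,
        6.50187577e-05,  2.56249092e-04,  5.80935143e-04]), 'tau': array([-6.54337418e-04, -5.63398218e+01,  1.22545637e+00, -1.93438482e+01,
        1.08784102e-02,  1.05635799e-02,  2.00705671e-05]), 'eef_pos': array([244.30578969, 601.66578004, 230.38585914]), 'tool_rot': array([-3.13966600e+00,  1.96644247e-05,  2.75587563e+00]), 'force': array([-0.12358487,  0.22592758, -0.17508513]), 'torque': array([-0.00538536,  0.04334633,  0.03201496]), 'width': 85.23284588480071}
scene {'fx': 384.49053702620824, 'fy': 384.49053702620824, 'cx': 252.23158759967393, 'cy': 195.01475634365596, 'dist': array([0.02402833, 0.        , 0.        , 0.        , 0.        ]), 'pose': array([[ 7.93204698e-01, -4.90525893e-01,  3.60847135e-01,
         8.19591544e+02],
       [ 6.08955005e-01,  6.38621786e-01, -4.70463619e-01,
        -3.84007952e+02],
       [ 3.29745006e-04,  5.92913622e-0
[... 520 characters left out ...]
5e-02,  1.15617246e-01,  9.93234815e-01,
         1.27805850e+03],
       [ 0.00000000e+00,  0.00000000e+00,  0.00000000e+00,
         1.00000000e+00]])}
{'fx': 307.3444746442657, 'fy': 307.3444746442657, 'cx': 253.18075694654362, 'cy': 196.18552665551746, 'dist': array([-0.06584804,  0.        ,  0.        ,  0.        ,  0.        ]), 'tool_from_camera': array([[ 1.13242764e-04,  9.54717574e-01,  2.97513597e-01,
         7.73631100e+01],
       [ 9.99999473e-01, -4.11813873e-04,  9.40875445e-04,
        -7.48438625e-03],
       [ 1.02079055e-03,  2.97513333e-01, -9.54717117e-01,
        -1.43386267e+02],
       [ 0.00000000e+00,  0.00000000e+00,  0.00000000e+00,
         1.00000000e+00]])}
```

View pics/top0.png

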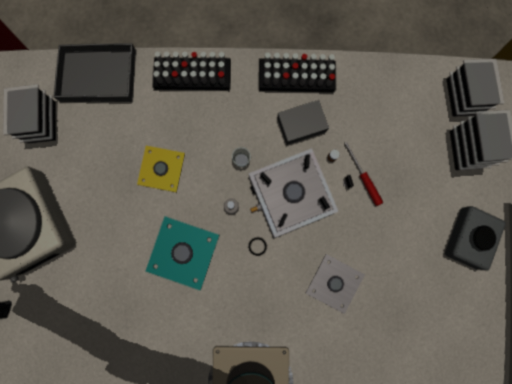

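View pics/scene0.png

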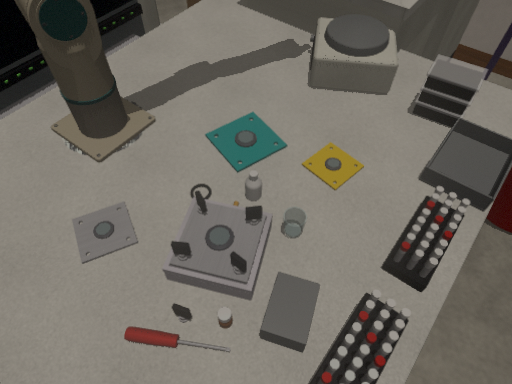

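```bash
cat > h.py <<'E'
import numpy as np, cv2
from scipy.spatial.transform import Rotation as R
from cell import ctrl, eyes
def ray(c,uv,pose):
    K=np.array([[c['fx'],0,c['cx']],[0,c['fy'],c['cy']],[0,0,1]])
    p=cv2.undistortPoints(np.array([[uv]],float),K,np.array(c['dist']))[0,0]
    d=pose[:3,:3]@np.array([p[0],-p[1],-1.]); return pose[:3,3],d/np.linalg.norm(d)
def onplane(c,uv,z,pose):
    o,d=ray(c,uv,pose); return o+d*(z-o[2])/d[2]
def tri(*rs):
    A=sum(np.eye(3)-np.outer(d,d) for o,d in rs); b=sum((np.eye(3)-np.outer(d,d))@o for o,d in rs)
    return np.linalg.solve(A,b)
def wristpose(c):
    s=ctrl.read_state(); T=np.eye(4); T[:3,:3]=R.from_euler('xyz',s['tool_rot']).as_matrix(); T[:3,3]=s['eef_pos']
    return T@c['tool_from_camera']
def blobs(im,roi,thr,amin):
    x0,y0,x1,y1=roi; g=im.max(2)[y0:y1,x0:x1]
    cs,_=cv2.findContours((g<thr).astype(np.uint8),cv2.RETR_EXTERNAL,cv2.CHAIN_APPROX_NONE)
    return [c+np.array([[x0,y0]]) for c in cs if cv2.contourArea(c)>amin]
E
python3 - <<'E'
from h import *
for n,roi in(("top",(255,150,335,235)),("scene",(165,185,275,285))):
    im=cv2.imread(f"pics/{n}0.png"); c=eyes.calibration(n)
    for b in blobs(im,roi,60,12):
        r=cv2.minAreaRect(b); print(n,np.round(r[0],1),np.round(r[1],1),round(r[2]),'top/low',b[:,0].min(0),b[:,0].max(0),onplane(c,r[0],85,np.array(c['pose'])).round())
    x0,y0,x1,y1=roi
    cv2.imwrite(f"pics/{n}c.png",cv2.resize(im[y0-10:y1+10,x0-10:x1+10],None,fx=5,fy=5,interpolation=2))
E
```

```text
top [282.2 220.1] [ 4.  13.4] 27 top/low [278 214] [286 226] [442. -75.  85.]
top [323.2 203.3] [12.3  7.5] 59 top/low [318 197] [329 210] [ 487. -182.   85.]
top [293.5 192. ] [20.5 20.5] 45 top/low [283 181] [304 202] [ 515. -104.   85.]
top [264.8 178.8] [13.4  5.7] 45 top/low [260 173] [270 185] [549. -29.  85.]
top [329.5 159. ] [7.8 4.9] 45 top/low [327 155] [334 162] [ 604. -199.   85.]
top [305.8 162.4] [ 5.4 15.4] 6 top/low [303 155] [309 170] [ 594. -136.   85.]
scene [238. 262.] [22.1 10.9] 38 top/low [231 252] [245 272] [ 594. -135.   85.]
scene [180.4 248.2] [19.6 12.3] 6 top/low [171 242] [190 255] [ 486. -181.   85.]
scene [253.5 212.5] [13. 15.] 90 top/low [246 206] [261 219] [549. -26.  85.]
scene [200.5 201.5] [21.5  7. ] 72 top/low [196 191] [206 212] [441. -73.  85.]
scene [200.7 190.8] [19.1 12.8] 9 top/low [191 185] [210 198] [422. -51.  85.]
```

View pics/topc.png

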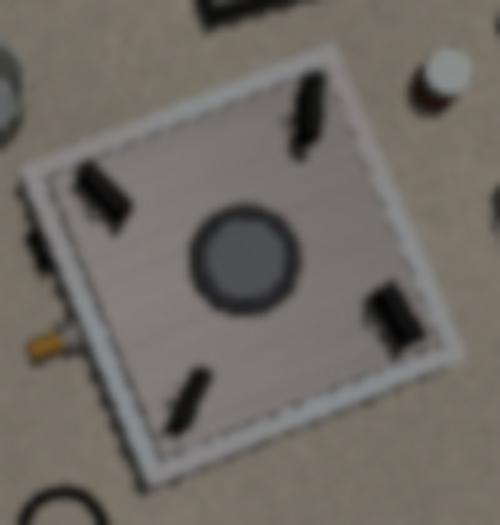

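Call:
move_arm(
  increments=[
    [-52,-55.2,-2,0,0,80],
    [-52,-55.2,-2,0,0,80],
    [-52,-55.2,-2,0,0,80],
    [-52,-55.2,-2,0,0,80],
    [-52,-55.2,-2,0,0,80],
    [-52,-55.2,-2,0,0,80],
    [-52,-55.2,-2,0,0,80],
    [-52,-55.2,-2,0,0,80],
    [-52,-55.2,-2,0,0,80],
    [-52,-55.2,-2,0,0,80],
    [-52,-55.2,-2,0,0,80],
    [-52,-55.2,-2,0,0,80],
    [-52,-55.2,-2,0,0,80],
    [-52,-55.2,-2,0,0,80],
    [-52,-55.2,-2,0,0,80],
    [-52,-55.2,-2,0,0,80],
    [-52,-55.2,-2,0,0,80],
    [-52,-55.2,-2,0,0,80],
  ],
  grip=0.0,
)

```text
clock: 1.9
eef_pos: [517.9, -103.3, 250.7]
tool_rot: [-3.14, -0.001, 1.361]
force: [0.9, 0.4, 0.1]
width: 42.6
```

Run:
```python
from h import *
c=eyes.calibration("wrist"); P=wristpose(c); im=eyes.get_image("wrist")[:,:,::-1].copy()
print(ctrl.read_state()['qpos'].round(2)); np.save('P1.npy',P); cv2.imwrite("pics/w1raw.png",im)
K=np.array([[c['fx'],0,c['cx']],[0,c['fy'],c['cy']],[0,0,1]])
for q in [(442,-75),(487,-182),(594,-136),(549,-29)]:
    p=P[:3,:3].T@(np.array([*q,85.])-P[:3,3]); r,_=cv2.projectPoints(np.array([[p[0],-p[1],-p[2]]]),np.zeros(3),np.zeros(3),K,np.array(c['dist'])); print(q,r.ravel().round())
cv2.imwrite("pics/w1.png",cv2.resize(im,(800,600),interpolation=2))
```

```text
[-0.19  0.47  0.48  1.84 -0.27  0.9   0.22]
(442, -75) [177. 166.]
(487, -182) [242. 250.]
(594, -136) [332. 193.]
(549, -29) [270.  98.]
```

View pics/w1.png

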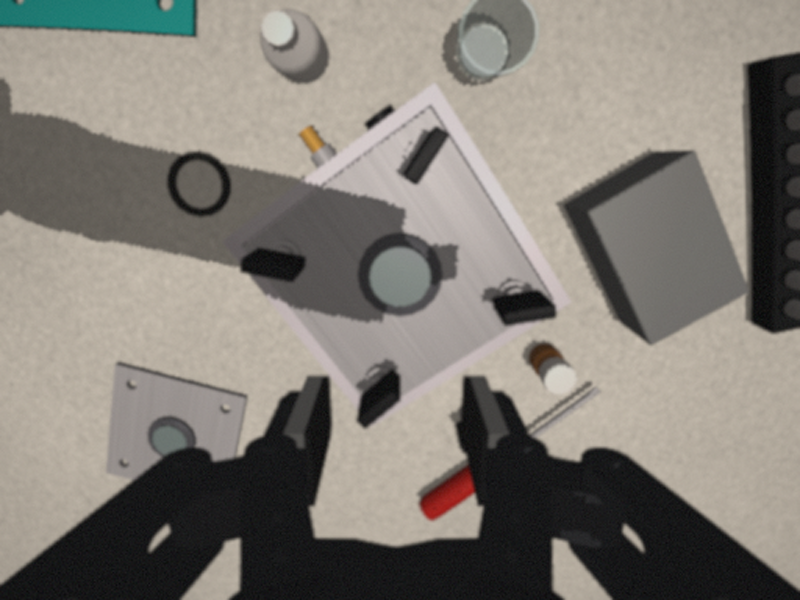

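Run:
```python
import cv2,numpy as np
im=cv2.imread("pics/w1raw.png"); T=[]
for (u,v) in [(175,170),(243,253),(335,197),(271,99)]:
    a=im[v-22:v+22,u-29:u+29].astype(float); a=np.clip(a*2.2,0,255).astype(np.uint8)
    T.append(cv2.resize(a,(400,300),interpolation=cv2.INTER_CUBIC))
cv2.imwrite("pics/w1z.png",np.vstack([np.hstack(T[:2]),np.hstack(T[2:])]))
```

```text
(no output)
```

View pics/w1z.png

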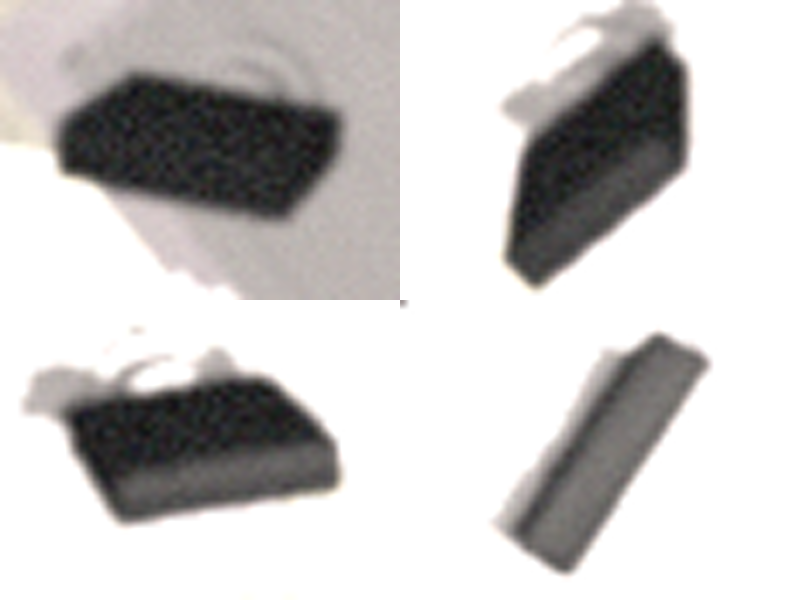

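Run:
```python
from h import *
c=eyes.calibration("wrist"); P=np.load('P1.npy')
O=[((146,148),(0,0)),((214,231),(400,0)),((306,175),(0,300)),((242,77),(400,300))]
E=[((62,172),(283,217),(176,173)),((536,288),(688,165),(597,213)),((122,520),(338,485),(224,480)),((570,572),(708,360),(615,452))]
ps=[]
for (o,z),e in zip(O,E):
    px=[(o[0]+(q[0]-z[0])/6.897-.43,o[1]+(q[1]-z[1])/6.818-.43) for q in e]
    for h in (100,):
        a,b,m=[onplane(c,q,h,P) for q in px]; d=b-a; ps.append(m[:2])
        print(m.round(1),'len',np.linalg.norm(d).round(1),'ang',np.degrees(np.arctan2(d[1],d[0])).round(1))
ps=np.array(ps);ce=ps.mean(0); print(ce,[np.linalg.norm(ps[i]-ps[(i+1)%4]).round(1) for i in range(4)], [np.degrees(np.arctan2(*(p-ce)[::-1])).round(1) for p in ps])
```

```text
[439.  -77.9 100. ] len 32.2 ang -24.2
[ 486.  -188.1  100. ] len 32.7 ang 30.6
[ 596.  -140.9  100. ] len 32.1 ang -2.2
[550.1 -30.3 100. ] len 33.0 ang 45.1
[ 517.7736399  -109.30161442] [np.float64(119.8), np.float64(119.7), np.float64(119.8), np.float64(120.9)] [np.float64(158.3), np.float64(-112.0), np.float64(-22.0), np.float64(67.7)]
```

Call:
move_arm(
  increments=[
    [1,-8.1,9.5,0,0,-78],
    [1,-8.1,9.5,0,0,-78],
    [1,-8.1,9.5,0,0,-78],
    [1,-8.1,9.5,0,0,-78],
    [1,-8.1,9.5,0,0,-78],
    [1,-8.1,9.5,0,0,-78],
    [1,-8.1,9.5,0,0,-78],
    [1,-8.1,9.5,0,0,-78],
    [1,-8.1,9.5,0,0,-78],
    [1,-8.1,9.5,0,0,-78],
    [1,-8.1,9.5,0,0,-78],
  ],
)

```text
clock: 3.05
eef_pos: [441.3, -76.8, 156.4]
tool_rot: [3.141, -0.0, 2.72]
force: [-1.2, 0.3, -0.1]
width: 43.0
```

Run:
```python
from h import *
c=eyes.calibration("wrist"); P=wristpose(c); im=eyes.get_image("wrist")[:,:,::-1].copy()
s=ctrl.read_state();print(s['qpos'].round(2),s['eef_pos'].round(1),s['tool_rot'].round(3)); np.save('P2.npy',P); cv2.imwrite("pics/w2raw.png",im)
K=np.array([[c['fx'],0,c['cx']],[0,c['fy'],c['cy']],[0,0,1]])
for q in [(441,-76.5,105)]:
    p=P[:3,:3].T@(np.array(q)-P[:3,3]); r,_=cv2.projectPoints(np.array([[p[0],-p[1],-p[2]]]),np.zeros(3),np.zeros(3),K,np.array(c['dist'])); u,v=r.ravel().astype(int);print(u,v)
a=np.clip(im[v-60:v+60,u-80:u+80].astype(float)*2,0,255).astype(np.uint8)
cv2.imwrite("pics/w2.png",cv2.resize(a,(800,600),interpolation=2))
```

```text
[ 0.1   0.47  0.02  2.14 -0.02  0.53  1.28] [441.4 -77.1 156.4] [ 3.141 -0.     2.72 ]
253 219
```

View pics/w2.png

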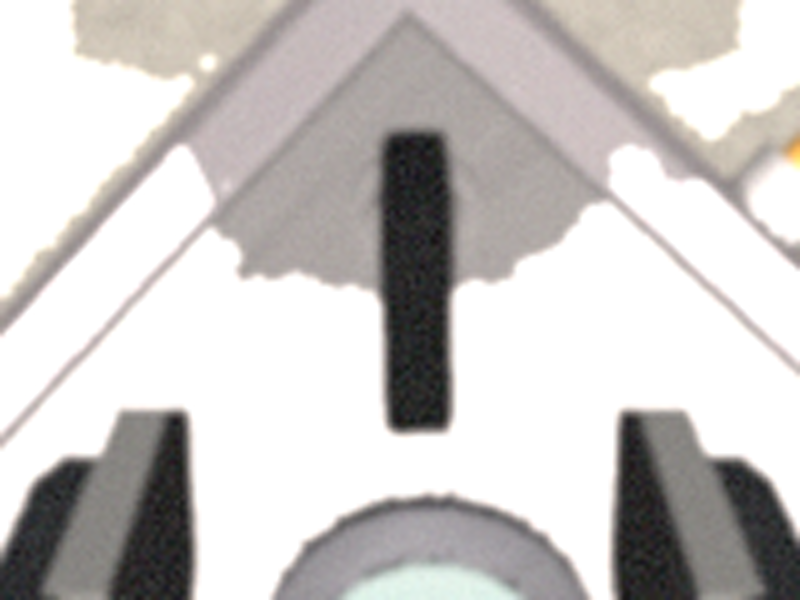

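Run:
```python
from h import *
c=eyes.calibration("wrist"); P1=np.load('P1.npy');P2=np.load('P2.npy')
a=(146+283/6.897-.43,148+217/6.818-.43); b=(173+388/5-.4,159+430/5-.4)
print(tri(ray(c,a,P1),ray(c,b,P2)).round(1))
for h in(100,104,108):
    q=[onplane(c,(173+u/5-.4,159+v/5-.4),h,P2) for u,v in((388,430),(452,430))]; m=sum(q)/2; ax=np.array([np.cos(2.72),np.sin(2.72),0])
    print(h,q[0].round(1),m.round(1),'axis',(m+17*ax).round(1),'w',np.linalg.norm(q[0]-q[1]).round(1), onplane(c,a,h,P1).round(1))
# stud spacing vs height
E=[((146,148),(0,0),(176,173)),((214,231),(400,0),(597,213)),((306,175),(0,300),(224,480)),((242,77),(400,300),(615,452))]
for h in(100,104,108):
    ps=np.array([onplane(c,(o[0]+(q[0]-z[0])/6.897-.43,o[1]+(q[1]-z[1])/6.818-.43),h,P1)[:2] for o,z,q in E]);print(h,ps.round(1).tolist(),ps.mean(0).round(1),np.linalg.norm(ps-np.roll(ps,1,0),axis=1).round(1))
```

```text
[455.1 -85.4 110.4]
100 [459.7 -87.7 100. ] [461.6 -83.5 100. ] axis [446.1 -76.5 100. ] w 9.2 [452.2 -87.4 100. ]
104 [457.9 -86.8 104. ] [459.8 -82.7 104. ] axis [444.3 -75.8 104. ] w 9.0 [453.3 -86.6 104. ]
108 [456.2 -86.  108. ] [458. -82. 108.] axis [442.5 -75.  108. ] w 8.8 [454.4 -85.8 108. ]
100 [[439.0, -77.9], [486.0, -188.1], [596.0, -140.9], [550.1, -30.3]] [ 517.8 -109.3] [120.9 119.8 119.7 119.8]
104 [[440.2, -77.2], [486.6, -185.9], [595.2, -139.4], [549.9, -30.3]] [ 518.  -108.2] [119.3 118.2 118.1 118.1]
108 [[441.5, -76.5], [487.2, -183.8], [594.3, -137.9], [549.7, -30.3]] [ 518.2 -107.1] [117.6 116.6 116.5 116.5]
```

Call:
move_arm(
  increments=[
    [0,0.17,4,0,0,0],
    [0,0.17,7.5,0,0,0],
    [0,0.17,7.5,0,0,0],
  ],
)

```text
clock: 3.4
eef_pos: [439.3, -75.7, 78.3]
tool_rot: [-3.139, -0.008, 2.72]
force: [-0.6, 0.2, -0.7]
width: 42.8
```

Call:
move_arm(
  increments=[
    [0,0,0,0,0,0],
    [0,0,0,0,0,0],
    [0,0,0,0,0,0],
    [0,0,0,0,0,0],
  ],
  grip=-1,
)

```text
clock: 3.8
eef_pos: [443.6, -76.0, 82.8]
tool_rot: [3.14, 0.003, 2.722]
force: [0.3, 3.4, 6.7]
width: 9.0
```

```bash
cat > st.py <<'E'
from cell import ctrl
import numpy as np
s=ctrl.read_state()
print(s['clock'],s['qpos'].round(2),'eef',s['eef_pos'].round(1),'yaw',np.degrees(s['tool_rot'][2]).round(1),'F',s['force'].round(1),'M',s['torque'].round(3),'w',round(s['width'],1))
E
python3 st.py
```

```text
3.8 [ 0.1   0.61  0.01  2.19 -0.02  0.33  1.28] eef [443.6 -76.   82.8] yaw 155.9 F [0.3 3.4 6.7] M [ 0.553 -0.057 -0.001] w 9.0
```

Call:
move_arm(
  increments=[
    [0,0,0.05,0,0,8],
    [0,0,0.1,0,0,16],
    [0,0,0.15,0,0,24],
    [0,0,0.2,0,0,32],
    [0,0,0.25,0,0,40],
    [0,0,0.28,0,0,46],
    [0,0,0.3,0,0,50],
    [0,0,0.3,0,0,50],
  ],
)

```text
clock: 4.6
eef_pos: [443.5, -75.9, 79.8]
tool_rot: [3.138, 0.0, 1.847]
force: [0.2, 3.0, 10.2]
width: 9.1
```

```bash
python3 st.py
```

```text
4.6 [-0.04  0.63  0.21  2.2  -0.38  0.34  0.77] eef [443.5 -75.9  79.8] yaw 105.8 F [ 0.2  3.  10.2] M [ 0.535  0.074 -0.1  ] w 9.1
```

Call:
move_arm(
  increments=[
    [0,0,0,0,0,0],
    [0,0,0,0,0,0],
    [0,0,-2.5,0,0,0],
    [0,0,-5,0,0,0],
    [-10,12.9,-5,0,0,-72],
    [-10,12.9,-5,0,0,-72],
    [-10,12.9,-5,0,0,-72],
    [-10,12.9,-5,0,0,-72],
    [-10,12.9,-5,0,0,-72],
    [-10,12.9,-5,0,0,-72],
    [-10,12.9,-5,0,0,-72],
    [-10,12.9,-5,0,0,-72],
    [-10,12.9,-5,0,0,-72],
    [-10,12.9,-5,0,0,-72],
    [-10,12.9,-5,0,0,-72],
  ],
  grip=0.0,
)

```text
clock: 6.1
eef_pos: [593.3, -137.8, 128.2]
tool_rot: [-3.141, -0.001, 3.103]
force: [0.9, 1.1, 0.2]
width: 42.8
```

```bash
python3 st.py
python3 - <<'E'
from h import *
c=eyes.calibration("wrist"); P=wristpose(c); im=eyes.get_image("wrist")[:,:,::-1].copy()
a=np.clip(im[150:270,173:333].astype(float)*2,0,255).astype(np.uint8)
cv2.imwrite("pics/w3.png",cv2.resize(a,(800,600),interpolation=2))
E
```

```text
6.1 [ 0.22  0.69 -0.05  1.73  0.05  0.72  1.67] eef [ 593.3 -137.8  128.2] yaw 177.8 F [0.9 1.1 0.2] M [ 0.003 -0.051 -0.011] w 42.8
```

View pics/w3.png

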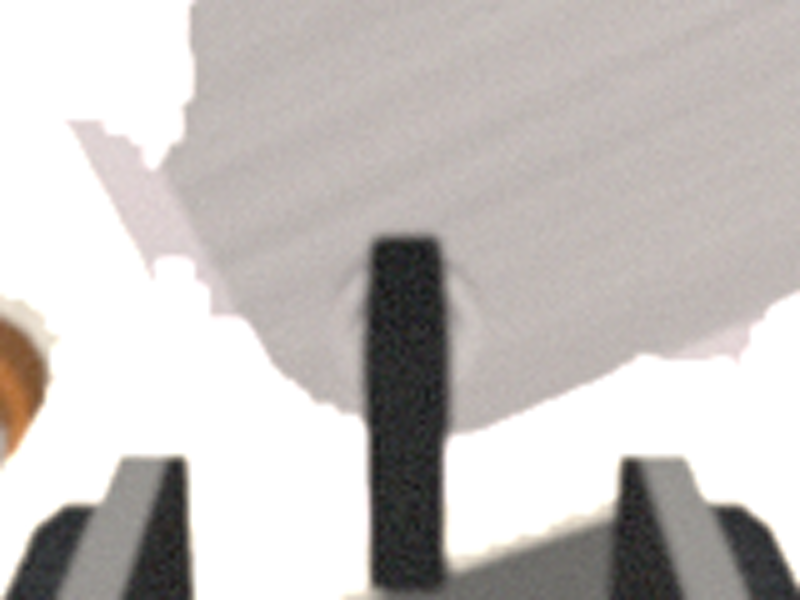

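Call:
move_arm(
  increments=[
    [-0.05,0,2.5,0,0,0],
    [-0.05,0,4.7,0,0,0],
    [-0.05,0,4.7,0,0,0],
  ],
)

```text
clock: 6.45
eef_pos: [591.8, -136.9, 78.7]
tool_rot: [3.141, -0.006, 3.104]
force: [-0.4, -0.0, -0.4]
width: 42.9
```

Call:
move_arm(
  increments=[
    [0,0,0,0,0,0],
    [0,0,0,0,0,0],
    [0,0,0,0,0,0],
    [0,0,0.05,0,0,8],
    [0,0,0.1,0,0,16],
    [0,0,0.15,0,0,24],
    [0,0,0.2,0,0,32],
    [0,0,0.25,0,0,40],
    [0,0,0.28,0,0,46],
    [0,0,0.3,0,0,50],
    [0,0,0.3,0,0,50],
  ],
  grip=-1,
)

```text
clock: 7.55
eef_pos: [595.3, -137.2, 79.6]
tool_rot: [3.14, 0.002, 2.232]
force: [-0.3, 1.3, 4.7]
width: 9.2
```

```bash
python3 st.py
```

```text
7.55 [ 0.07  0.77  0.19  1.76 -0.22  0.63  1.04] eef [ 595.3 -137.2   79.6] yaw 127.9 F [-0.3  1.3  4.7] M [ 0.074  0.032 -0.17 ] w 9.2
```

Call:
move_arm(
  increments=[
    [0,0,0,0,0,0],
    [0,0,0,0,0,0],
    [0,0,-2.5,0,0,0],
    [0,0,-5,0,0,0],
    [3,-11.2,-5,0,0,97],
    [3,-11.2,-5,0,0,97],
    [3,-11.2,-5,0,0,97],
    [3,-11.2,-5,0,0,97],
    [3,-11.2,-5,0,0,97],
    [3,-11.2,-5,0,0,97],
    [3,-11.2,-5,0,0,97],
    [3,-11.2,-5,0,0,97],
    [3,-11.2,-5,0,0,97],
    [3,-11.2,-5,0,0,97],
    [3,-11.2,-5,0,0,97],
    [3,-11.2,-5,0,0,97],
    [3,-11.2,-5,0,0,97],
    [3,-11.2,-5,0,0,97],
  ],
  grip=0.0,
)

```text
clock: 9.35
eef_pos: [487.2, -182.5, 128.2]
tool_rot: [-3.141, 0.0, 0.541]
force: [-0.1, 0.4, -0.2]
width: 42.6
```

Call:
move_arm(
  increments=[
    [0,0,2.5,0,0,0],
    [0,0,4.7,0,0,0],
    [0,0,4.7,0,0,0],
  ],
)

```text
clock: 9.65
eef_pos: [485.7, -181.6, 79.4]
tool_rot: [-3.137, 0.002, 0.54]
force: [-0.9, -0.3, -0.1]
width: 42.7
```

Call:
move_arm(
  increments=[
    [0,0,0,0,0,0],
    [0,0,0,0,0,0],
    [0,0,0,0,0,0],
    [0,0,0.05,0,0,8],
    [0,0,0.1,0,0,16],
    [0,0,0.15,0,0,24],
    [0,0,0.2,0,0,32],
    [0,0,0.25,0,0,40],
    [0,0,0.28,0,0,46],
    [0,0,0.3,0,0,50],
    [0,0,0.3,0,0,50],
  ],
  grip=-1,
)

```text
clock: 10.75
eef_pos: [487.9, -182.4, 79.3]
tool_rot: [-3.141, -0.001, -0.334]
force: [-0.9, 0.9, 4.5]
width: 9.0
```

```bash
python3 st.py
```

```text
10.75 [-0.19  0.84  0.81  2.02 -0.97  0.72 -0.66] eef [ 487.9 -182.4   79.3] yaw -19.1 F [-0.9  0.9  4.5] M [ 0.175  0.212 -0.153] w 9.0
```

Call:
move_arm(
  increments=[
    [0,0,0,0,0,0],
    [0,0,0,0,0,0],
    [0,0,-2.5,0,0,0],
    [0,0,-5,0,0,0],
    [1,-16.4,-5,0,0,-64],
    [1,-16.4,-5,0,0,-64],
    [1,-16.4,-5,0,0,-64],
    [1,-16.4,-5,0,0,-64],
    [1,-16.4,-5,0,0,-64],
    [1,-16.4,-5,0,0,-64],
    [1,-16.4,-5,0,0,-64],
    [1,-16.4,-5,0,0,-64],
    [1,-16.4,-5,0,0,-64],
    [1,-16.4,-5,0,0,-64],
    [1,-16.4,-5,0,0,-64],
  ],
  grip=0.0,
)

```text
clock: 12.25
eef_pos: [550.4, -30.9, 128.3]
tool_rot: [3.142, 0.0, 0.782]
force: [-0.3, 0.3, -0.3]
width: 42.8
```

Call:
move_arm(
  increments=[
    [0,0,2.5,0,0,0],
    [0,0,4.7,0,0,0],
    [0,0,4.7,0,0,0],
  ],
)

```text
clock: 12.55
eef_pos: [548.5, -30.3, 79.0]
tool_rot: [-3.138, 0.003, 0.783]
force: [-0.3, 0.5, 0.1]
width: 42.8
```

Call:
move_arm(
  increments=[
    [0,0,0,0,0,0],
    [0,0,0,0,0,0],
    [0,0,0,0,0,0],
    [0,0,0.05,0,0,8],
    [0,0,0.1,0,0,16],
    [0,0,0.15,0,0,24],
    [0,0,0.2,0,0,32],
    [0,0,0.25,0,0,40],
    [0,0,0.28,0,0,46],
    [0,0,0.3,0,0,50],
    [0,0,0.3,0,0,50],
  ],
  grip=-1,
)

```text
clock: 13.65
eef_pos: [550.7, -30.8, 79.4]
tool_rot: [-3.142, -0.001, -0.09]
force: [-2.4, 0.8, 3.1]
width: 9.3
```

```bash
python3 st.py
```

```text
13.65 [-0.47  0.86  0.79  1.94 -0.92  0.75 -0.79] eef [550.7 -30.8  79.4] yaw -5.2 F [-2.4  0.8  3.1] M [ 0.029  0.474 -0.185] w 9.3
```

Call:
move_arm(
  increments=[
    [0,0,0,0,0,0],
    [0,0,0,0,0,0],
    [0,0,-2.5,0,0,0],
    [0,0,-5,0,0,0],
    [-10.3,5.5,-5,0,0,-111],
    [-10.3,5.5,-5,0,0,-111],
    [-10.3,5.5,-5,0,0,-111],
    [-10.3,5.5,-5,0,0,-111],
    [-10.3,5.5,-5,0,0,-111],
    [-10.3,5.5,-5,0,0,-111],
    [-10.3,5.5,-5,0,0,-111],
    [-10.3,5.5,-5,0,0,-111],
    [-10.3,5.5,-5,0,0,-111],
    [-10.3,5.5,-5,0,0,-111],
    [-10.3,5.5,-5,0,0,-111],
    [-10.3,5.5,-5,0,0,-111],
    [-10.3,5.5,-5,0,0,-111],
    [-10.3,5.5,-5,0,0,-111],
    [-10.3,5.5,-5,0,0,-111],
  ],
  grip=0.0,
)

```text
clock: 15.55
eef_pos: [443.2, -76.7, 128.5]
tool_rot: [3.141, 0.0, 1.845]
force: [0.2, 0.1, 0.1]
width: 43.1
```

```bash
python3 st.py
python3 - <<'E'
from h import *
im=eyes.get_image("wrist")[:,:,::-1].copy()
a=np.clip(im*2.0,0,255).astype(np.uint8)
cv2.imwrite("pics/w4.png",cv2.resize(a,(800,600),interpolation=2))
E
```

```text
15.55 [-0.1   0.54  0.3   2.16 -0.34  0.48  0.74] eef [443.2 -76.7 128.5] yaw 105.7 F [0.2 0.1 0.1] M [-0.018  0.006 -0.043] w 43.1
```

View pics/w4.png

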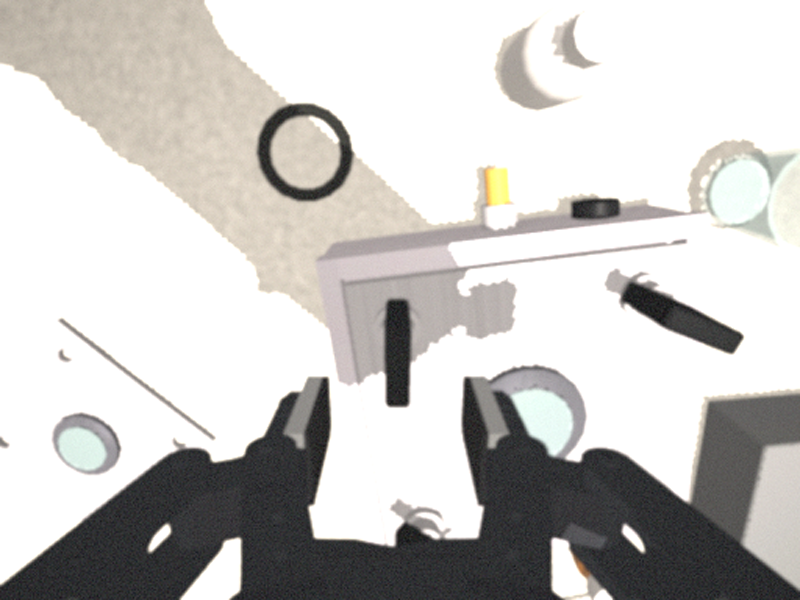

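Call:
move_arm(
  increments=[
    [0,0,2.5,0,0,0],
    [0,0,5,0,0,0],
    [0,0,5,0,0,0],
  ],
)

```text
clock: 15.9
eef_pos: [441.2, -76.1, 76.3]
tool_rot: [-3.137, -0.002, 1.846]
force: [0.1, 0.4, -0.2]
width: 42.9
```

Call:
move_arm(
  increments=[
    [0,0,0,0,0,0],
    [0,0,0,0,0,0],
    [0,0,0,0,0,0],
    [0,0,0.03,0,0,5],
    [0,0,0.06,0,0,10],
    [0,0,0.07,0,0,12],
    [0,0,0.07,0,0,12],
  ],
  grip=-1,
)

```text
clock: 16.6
eef_pos: [443.6, -76.6, 78.6]
tool_rot: [3.14, 0.0, 1.639]
force: [-1.2, 0.3, 6.5]
width: 9.1
```

```bash
python3 st.py
```

```text
16.6 [-0.08  0.64  0.27  2.2  -0.48  0.35  0.66] eef [443.6 -76.6  78.6] yaw 93.9 F [-1.2  0.3  6.5] M [-0.106  0.278 -0.018] w 9.1
```

Call:
move_arm(
  increments=[
    [0,0,0.02,0,0,3],
    [0,0,0.04,0,0,6],
    [0,0,0.04,0,0,6],
  ],
)

```text
clock: 16.9
eef_pos: [443.5, -76.6, 78.2]
tool_rot: [3.14, 0.0, 1.534]
force: [-1.0, -0.6, 7.0]
width: 9.2
```

```bash
python3 st.py
```

```text
16.9 [-0.09  0.65  0.29  2.2  -0.52  0.36  0.6 ] eef [443.5 -76.6  78.2] yaw 87.9 F [-1.  -0.6  7. ] M [-0.084  0.257 -0.061] w 9.2
```

Call:
move_arm(
  increments=[
    [0,0,0.02,0,0,3.5],
    [0,0,0.04,0,0,7],
  ],
)

```text
clock: 17.1
eef_pos: [443.4, -76.6, 77.8]
tool_rot: [3.14, -0.0, 1.411]
force: [-1.7, 0.3, 6.7]
width: 8.7
```

```bash
python3 st.py
```

```text
17.1 [-0.11  0.65  0.32  2.2  -0.57  0.37  0.52] eef [443.4 -76.6  77.8] yaw 80.8 F [-1.7  0.3  6.7] M [-0.078  0.358  0.235] w 8.7
```

Call:
move_arm(
  increments=[
    [0,0,0,0,0,0],
    [0,0,0,0,0,0],
    [0,0,-2.5,0,0,0],
    [0,0,-5,0,0,0],
    [-3.55,15.9,-5,0,0,-47],
    [-3.55,15.9,-5,0,0,-47],
    [-3.55,15.9,-5,0,0,-47],
    [-3.55,15.9,-5,0,0,-47],
    [-3.55,15.9,-5,0,0,-47],
    [-3.55,15.9,-5,0,0,-47],
    [-3.55,15.9,-5,0,0,-47],
    [-3.55,15.9,-5,0,0,-47],
    [-3.55,15.9,-2.5,0,0,-47],
    [-3.55,15.9,-0.2,0,0,-47],
    [-3.55,15.9,-0.2,0,0,-47],
  ],
  grip=0.0,
)

```text
clock: 18.6
eef_pos: [592.0, -135.7, 76.2]
tool_rot: [-3.138, -0.005, 2.232]
force: [-0.0, -0.4, 0.4]
width: 42.6
```

Call:
move_arm(
  increments=[
    [0,0,0,0,0,0],
    [0,0,0,0,0,0],
    [0,0,0,0,0,0],
    [0,0,0.03,0,0,5],
    [0,0,0.06,0,0,10],
    [0,0,0.09,0,0,15],
  ],
  grip=-1,
)

```text
clock: 19.2
eef_pos: [595.3, -137.0, 79.3]
tool_rot: [3.14, 0.001, 1.967]
force: [0.1, 0.5, 2.5]
width: 8.9
```

```bash
python3 st.py
```

```text
19.2 [ 0.01  0.78  0.27  1.76 -0.33  0.64  0.87] eef [ 595.3 -137.    79.3] yaw 112.7 F [0.1 0.5 2.5] M [-0.105  0.076  0.199] w 8.9
```

Call:
move_arm(
  increments=[
    [0,0,0.03,0,0,5],
    [0,0,0.06,0,0,10],
  ],
)

```text
clock: 19.4
eef_pos: [595.4, -136.9, 78.7]
tool_rot: [3.139, 0.001, 1.793]
force: [-0.2, -0.3, 1.7]
width: 9.2
```

```bash
python3 st.py
```

```text
19.4 [-0.01  0.79  0.32  1.76 -0.38  0.65  0.75] eef [ 595.4 -136.9   78.7] yaw 102.7 F [-0.2 -0.3  1.7] M [-0.051  0.037  0.242] w 9.2
```

Call:
move_arm(
  increments=[
    [0,0,0,0,0,0],
    [0,0,0,0,0,0],
    [0,0,-2.5,0,0,0],
    [0,0,-5,0,0,0],
    [-2.1,-11.5,-5,0,0,-58],
    [-2.1,-11.5,-5,0,0,-58],
    [-2.1,-11.5,-5,0,0,-58],
    [-2.1,-11.5,-5,0,0,-58],
    [-2.1,-11.5,-5,0,0,-58],
    [-2.1,-11.5,-5,0,0,-58],
    [-2.1,-11.5,-5,0,0,-58],
    [-2.1,-11.5,-5,0,0,-58],
    [-2.1,-11.5,-5,0,0,-58],
    [-2.1,-11.5,-2.5,0,0,-58],
    [-2.1,-11.5,-0.15,0,0,-58],
    [-2.1,-11.5,-0.15,0,0,-58],
  ],
  grip=0.0,
)

```text
clock: 21.0
eef_pos: [485.0, -182.0, 76.6]
tool_rot: [-3.141, -0.005, 2.807]
force: [-0.5, -0.9, -0.5]
width: 42.7
```

Call:
move_arm(
  increments=[
    [0,0,0,0,0,0],
    [0,0,0,0,0,0],
    [0,0,0,0,0,0],
    [0,0,0.03,0,0,5],
    [0,0,0.06,0,0,10],
    [0,0,0.09,0,0,15],
  ],
  grip=-1,
)

```text
clock: 21.6
eef_pos: [488.0, -182.3, 79.1]
tool_rot: [3.14, 0.002, 2.544]
force: [-0.2, 1.5, 2.8]
width: 9.1
```

```bash
python3 st.py
```

```text
21.6 [ 0.23  0.68  0.11  2.01 -0.15  0.46  1.43] eef [ 488.  -182.3   79.1] yaw 145.7 F [-0.2  1.5  2.8] M [0.271 0.007 0.163] w 9.1
```

Call:
move_arm(
  increments=[
    [0,0,0.03,0,0,5],
    [0,0,0.06,0,0,10],
  ],
)

```text
clock: 21.8
eef_pos: [488.1, -182.2, 78.5]
tool_rot: [3.14, 0.001, 2.369]
force: [0.8, 1.6, 3.0]
width: 8.8
```

```bash
python3 st.py
```

```text
21.8 [ 0.2   0.69  0.15  2.01 -0.22  0.46  1.31] eef [ 488.1 -182.2   78.5] yaw 135.8 F [0.8 1.6 3. ] M [0.307 0.033 0.068] w 8.8
```

Call:
move_arm(
  increments=[
    [0,0,0,0,0,0],
    [0,0,0,0,0,0],
    [0,0,-2.5,0,0,0],
    [0,0,-5,0,0,0],
    [6.1,15.2,-5,0,0,-39],
    [6.1,15.2,-5,0,0,-39],
    [6.1,15.2,-5,0,0,-39],
    [6.1,15.2,-5,0,0,-39],
    [6.1,15.2,-5,0,0,-39],
    [6.1,15.2,-5,0,0,-39],
    [6.1,15.2,-5,0,0,-39],
    [6.1,15.2,-5,0,0,-39],
    [6.1,15.2,-2.5,0,0,-39],
    [6.1,15.2,-0.15,0,0,-39],
    [6.1,15.2,-0.15,0,0,-39],
  ],
  grip=0.0,
)

```text
clock: 23.3
eef_pos: [546.6, -31.7, 76.5]
tool_rot: [-3.141, -0.006, 3.051]
force: [-0.6, -0.5, 0.3]
width: 43.3
```

Call:
move_arm(
  increments=[
    [0,0,0,0,0,0],
    [0,0,0,0,0,0],
    [0,0,0,0,0,0],
    [0,0,0.03,0,0,5],
    [0,0,0.06,0,0,10],
    [0,0,0.09,0,0,15],
  ],
  grip=-1,
)

```text
clock: 23.9
eef_pos: [549.9, -30.5, 79.2]
tool_rot: [3.14, 0.002, 2.788]
force: [-1.0, 0.8, 2.2]
width: 9.2
```

```bash
python3 st.py
```

```text
23.9 [-0.05  0.71  0.09  1.93 -0.12  0.51  1.33] eef [549.9 -30.5  79.2] yaw 159.7 F [-1.   0.8  2.2] M [0.251 0.11  0.08 ] w 9.2
```

Call:
move_arm(
  increments=[
    [0,0,0.03,0,0,5],
    [0,0,0.06,0,0,10],
  ],
)

```text
clock: 24.1
eef_pos: [549.9, -30.5, 78.6]
tool_rot: [3.14, 0.002, 2.614]
force: [0.3, 2.9, 4.5]
width: 9.2
```

```bash
python3 st.py
```

```text
24.1 [-0.08  0.71  0.13  1.93 -0.18  0.51  1.22] eef [549.9 -30.5  78.6] yaw 149.8 F [0.3 2.9 4.5] M [0.212 0.107 0.099] w 9.2
```

Call:
move_arm(
  increments=[
    [0,0,0,0,0,0],
    [0,0,0,0,0,0],
    [0,0,-2.5,0,0,0],
    [0,0,-5,0,0,0],
    [6.9,-9.35,-5,0,0,69],
    [6.9,-9.35,-5,0,0,69],
    [6.9,-9.35,-5,0,0,69],
    [6.9,-9.35,-5,0,0,69],
    [6.9,-9.35,-5,0,0,69],
    [6.9,-9.35,-5,0,0,69],
    [6.9,-9.35,-5,0,0,69],
    [6.9,-9.35,-5,0,0,69],
    [6.9,-9.35,-5,0,0,69],
    [6.9,-9.35,-5,0,0,69],
    [6.9,-9.35,-2.5,0,0,69],
    [6.9,-9.35,0,0,0,69],
    [6.9,-9.35,0,0,0,69],
  ],
  grip=0.0,
)

```text
clock: 25.8
eef_pos: [440.7, -77.1, 75.6]
tool_rot: [-3.137, -0.001, 1.414]
force: [-0.2, -1.2, 0.1]
width: 43.3
```

Call:
move_arm(
  increments=[
    [0,0,0,0,0,0],
    [0,0,0,0,0,0],
    [0,0,0,0,0,0],
    [0,0,0.02,0,0,4],
    [0,0,0.04,0,0,8],
  ],
  grip=-1,
)

```text
clock: 26.3
eef_pos: [442.9, -77.8, 77.9]
tool_rot: [3.14, -0.0, 1.271]
force: [0.3, -1.6, 3.4]
width: 9.1
```

```bash
python3 st.py
```

```text
26.3 [-0.16  0.66  0.39  2.2  -0.67  0.39  0.49] eef [442.9 -77.8  77.9] yaw 72.8 F [ 0.3 -1.6  3.4] M [-0.138  0.221  0.204] w 9.1
```

Call:
move_arm(
  increments=[
    [0,0,0.02,0,0,3],
    [0,0,0.04,0,0,6],
  ],
)

```text
clock: 26.5
eef_pos: [442.8, -77.6, 77.6]
tool_rot: [3.14, -0.0, 1.167]
force: [-0.3, -1.2, 4.4]
width: 9.0
```

```bash
python3 st.py
```

```text
26.5 [-0.17  0.67  0.42  2.2  -0.7   0.4   0.42] eef [442.8 -77.6  77.6] yaw 66.9 F [-0.3 -1.2  4.4] M [-0.174  0.296  0.158] w 9.0
```

Call:
move_arm(
  increments=[
    [0,0,0.02,0,0,3],
    [0,0,0.04,0,0,6],
  ],
)

```text
clock: 26.7
eef_pos: [442.6, -77.6, 77.2]
tool_rot: [3.141, -0.001, 1.062]
force: [-2.0, -0.4, 5.3]
width: 9.0
```

```bash
python3 st.py
```

```text
26.7 [-0.19  0.67  0.45  2.2  -0.74  0.41  0.36] eef [442.6 -77.6  77.2] yaw 60.9 F [-2.  -0.4  5.3] M [-0.147  0.411  0.239] w 9.0
```

Call:
move_arm(
  increments=[
    [0,0,0.015,0,0,2.5],
    [0,0,0.03,0,0,5],
  ],
)

```text
clock: 26.9
eef_pos: [442.4, -77.5, 76.9]
tool_rot: [3.141, -0.001, 0.975]
force: [-2.3, -0.8, 6.5]
width: 9.3
```

```bash
python3 st.py
```

```text
26.9 [-0.2   0.68  0.47  2.2  -0.77  0.42  0.3 ] eef [442.4 -77.5  76.9] yaw 55.9 F [-2.3 -0.8  6.5] M [-0.059  0.521  0.174] w 9.3
```

Call:
move_arm(
  increments=[
    [0,0,0.015,0,0,2.5],
    [0,0,0.03,0,0,5],
  ],
)

```text
clock: 27.1
eef_pos: [442.2, -77.4, 76.7]
tool_rot: [3.141, -0.001, 0.888]
force: [-2.9, -0.2, 10.2]
width: 8.7
```

```bash
python3 st.py
```

```text
27.1 [-0.22  0.69  0.49  2.2  -0.8   0.43  0.24] eef [442.2 -77.4  76.7] yaw 50.9 F [-2.9 -0.2 10.2] M [-0.004  0.649  0.373] w 8.7
```

Call:
move_arm(
  increments=[
    [0,0,0.01,0,0,2],
    [0,0,0.025,0,0,4],
  ],
)

```text
clock: 27.3
eef_pos: [442.2, -77.3, 76.6]
tool_rot: [3.141, -0.001, 0.819]
force: [-3.6, -0.2, 13.2]
width: 8.6
```

```bash
python3 st.py
```

```text
27.3 [-0.23  0.69  0.51  2.2  -0.82  0.44  0.2 ] eef [442.2 -77.3  76.6] yaw 47.0 F [-3.6 -0.2 13.2] M [0.032 0.786 0.458] w 8.6
```

Call:
move_arm(
  increments=[
    [0,0,0,0,0,0],
    [0,0,0,0,0,0],
    [0,0,-2.5,0,0,0],
    [0,0,-5.2,0,0,0],
    [6.1,15.25,-5.2,0,0,-56],
    [6.1,15.25,-5.2,0,0,-56],
    [6.1,15.25,-5.2,0,0,-56],
    [6.1,15.25,-5.2,0,0,-56],
    [6.1,15.25,-5.2,0,0,-56],
    [6.1,15.25,-5.2,0,0,-56],
    [6.1,15.25,-5.2,0,0,-56],
    [6.1,15.25,-5.2,0,0,-56],
    [6.1,15.25,-5.2,0,0,-56],
    [6.1,15.25,-2.5,0,0,-56],
    [6.1,15.25,-0.2,0,0,-56],
    [6.1,15.25,-0.2,0,0,-56],
  ],
  grip=0.0,
)

```text
clock: 28.9
eef_pos: [593.1, -136.1, 74.5]
tool_rot: [-3.136, -0.003, 1.795]
force: [-1.3, 0.8, -1.5]
width: 42.6
```

Call:
move_arm(
  increments=[
    [0,0,0,0,0,0],
    [0,0,0,0,0,0],
    [0,0,0,0,0,0],
    [0,0,0.02,0,0,4],
    [0,0,0.05,0,0,8],
    [0,0,0.07,0,0,12],
    [0,0,0.09,0,0,15],
  ],
  grip=-1,
)

```text
clock: 29.6
eef_pos: [595.7, -137.7, 77.8]
tool_rot: [3.14, 0.001, 1.532]
force: [-3.0, -0.1, 4.7]
width: 8.9
```

```bash
python3 st.py
```

```text
29.6 [-0.08  0.81  0.43  1.76 -0.51  0.68  0.6 ] eef [ 595.7 -137.7   77.8] yaw 87.8 F [-3.  -0.1  4.7] M [-0.127  0.382  0.158] w 8.9
```

Call:
move_arm(
  increments=[
    [0,0,0.02,0,0,3],
    [0,0,0.035,0,0,6],
  ],
)

```text
clock: 29.8
eef_pos: [595.7, -137.7, 77.4]
tool_rot: [3.14, 0.0, 1.428]
force: [-1.5, -0.7, 4.3]
width: 8.6
```

```bash
python3 st.py
```

```text
29.8 [-0.09  0.82  0.46  1.76 -0.54  0.69  0.52] eef [ 595.7 -137.7   77.4] yaw 81.8 F [-1.5 -0.7  4.3] M [-0.115  0.403  0.189] w 8.6
```

Call:
move_arm(
  increments=[
    [0,0,0.015,0,0,2.5],
    [0,0,0.03,0,0,5],
  ],
)

```text
clock: 30.0
eef_pos: [595.7, -137.7, 77.1]
tool_rot: [3.14, 0.0, 1.341]
force: [-1.8, -0.9, 4.1]
width: 8.7
```

```bash
python3 st.py
```

```text
30.0 [-0.11  0.83  0.48  1.76 -0.56  0.69  0.46] eef [ 595.7 -137.7   77.1] yaw 76.8 F [-1.8 -0.9  4.1] M [-0.143  0.418  0.235] w 8.7
```

Call:
move_arm(
  increments=[
    [0,0,0.01,0,0,2],
    [0,0,0.025,0,0,4],
  ],
)

```text
clock: 30.2
eef_pos: [595.7, -137.7, 77.0]
tool_rot: [3.14, 0.0, 1.271]
force: [-2.5, -0.7, 7.3]
width: 9.1
```

```bash
python3 st.py
```

```text
30.2 [-0.12  0.83  0.5   1.76 -0.59  0.7   0.41] eef [ 595.7 -137.7   77. ] yaw 72.8 F [-2.5 -0.7  7.3] M [-0.099  0.614  0.348] w 9.1
```

Call:
move_arm(
  increments=[
    [0,0,0.01,0,0,1.5],
    [0,0,0.02,0,0,3],
  ],
)

```text
clock: 30.4
eef_pos: [595.6, -137.7, 76.9]
tool_rot: [3.14, 0.0, 1.22]
force: [-2.9, -0.3, 8.9]
width: 9.0
```

```bash
python3 st.py
```

```text
30.4 [-0.13  0.83  0.52  1.76 -0.6   0.7   0.37] eef [ 595.6 -137.7   76.9] yaw 69.9 F [-2.9 -0.3  8.9] M [-0.091  0.69   0.405] w 9.0
```

Call:
move_arm(
  increments=[
    [0,0,0,0,0,0],
    [0,0,0,0,0,0],
    [0,0,-2.5,0,0,0],
    [0,0,-5.2,0,0,0],
    [-7.9,-8.6,-5.2,0,0,-66],
    [-7.9,-8.6,-5.2,0,0,-66],
    [-7.9,-8.6,-5.2,0,0,-66],
    [-7.9,-8.6,-5.2,0,0,-66],
    [-7.9,-8.6,-5.2,0,0,-66],
    [-7.9,-8.6,-5.2,0,0,-66],
    [-7.9,-8.6,-5.2,0,0,-66],
    [-7.9,-8.6,-5.2,0,0,-66],
    [-7.9,-8.6,-5.2,0,0,-66],
    [-7.9,-8.6,-5.2,0,0,-66],
    [-7.9,-8.6,-2.5,0,0,-66],
    [-7.9,-8.6,-0.2,0,0,-66],
    [-7.9,-8.6,-0.2,0,0,-66],
  ],
  grip=0.0,
)

```text
clock: 32.1
eef_pos: [485.6, -180.9, 75.0]
tool_rot: [-3.139, -0.005, 2.37]
force: [-0.3, 0.5, 0.2]
width: 42.5
```

Call:
move_arm(
  increments=[
    [0,0,0,0,0,0],
    [0,0,0,0,0,0],
    [0,0,0,0,0,0],
    [0,0,0.02,0,0,4],
    [0,0,0.05,0,0,8],
    [0,0,0.07,0,0,12],
    [0,0,0.09,0,0,15],
  ],
  grip=-1,
)

```text
clock: 32.8
eef_pos: [488.4, -182.1, 77.5]
tool_rot: [3.14, 0.002, 2.108]
force: [-0.1, -0.1, 2.9]
width: 8.8
```

```bash
python3 st.py
```

```text
32.8 [ 0.14  0.7   0.25  2.01 -0.35  0.47  1.19] eef [ 488.4 -182.1   77.5] yaw 120.8 F [-0.1 -0.1  2.9] M [-0.063  0.085  0.13 ] w 8.8
```

Call:
move_arm(
  increments=[
    [0,0,0.015,0,0,2.5],
    [0,0,0.03,0,0,5],
  ],
)

```text
clock: 33.0
eef_pos: [488.4, -182.0, 77.1]
tool_rot: [3.14, 0.001, 2.021]
force: [-1.2, 0.1, 6.5]
width: 9.2
```

```bash
python3 st.py
```

```text
33.0 [ 0.12  0.7   0.27  2.01 -0.39  0.48  1.13] eef [ 488.4 -182.    77.1] yaw 115.8 F [-1.2  0.1  6.5] M [0.05  0.119 0.082] w 9.2
```

At 95°, still free.

Call:
move_arm(
  increments=[
    [0,0,0.015,0,0,2.5],
    [0,0,0.03,0,0,5],
  ],
)

```text
clock: 33.2
eef_pos: [488.4, -182.0, 76.8]
tool_rot: [3.14, 0.001, 1.933]
force: [-0.4, 0.0, 7.3]
width: 8.8
```

```bash
python3 st.py
```

```text
33.2 [ 0.11  0.7   0.29  2.01 -0.42  0.48  1.07] eef [ 488.4 -182.    76.8] yaw 110.8 F [-0.4  0.   7.3] M [-0.011  0.049  0.144] w 8.8
```

Call:
move_arm(
  increments=[
    [0,0,0.01,0,0,2],
    [0,0,0.025,0,0,4],
  ],
)

```text
clock: 33.4
eef_pos: [488.5, -182.0, 76.6]
tool_rot: [3.139, 0.001, 1.864]
force: [-0.1, 0.2, 6.4]
width: 9.1
```

```bash
python3 st.py
```

```text
33.4 [ 0.1   0.71  0.31  2.01 -0.44  0.48  1.03] eef [ 488.5 -182.    76.6] yaw 106.8 F [-0.1  0.2  6.4] M [0.004 0.14  0.068] w 9.1
```

Call:
move_arm(
  increments=[
    [0,0,0.01,0,0,2],
    [0,0,0.025,0,0,4],
  ],
)

```text
clock: 33.6
eef_pos: [488.5, -182.0, 76.5]
tool_rot: [3.139, 0.001, 1.794]
force: [-0.3, 0.7, 9.5]
width: 9.2
```

```bash
python3 st.py
```

```text
33.6 [ 0.09  0.71  0.33  2.01 -0.47  0.49  0.98] eef [ 488.5 -182.    76.5] yaw 102.8 F [-0.3  0.7  9.5] M [0.096 0.216 0.175] w 9.2
```

Call:
move_arm(
  increments=[
    [0,0,0.01,0,0,2],
    [0,0,0.025,0,0,4],
  ],
)

```text
clock: 33.8
eef_pos: [488.6, -182.0, 76.4]
tool_rot: [3.139, 0.001, 1.725]
force: [-0.6, -0.0, 10.4]
width: 8.6
```

```bash
python3 st.py
```

```text
33.8 [ 0.08  0.71  0.35  2.01 -0.49  0.49  0.94] eef [ 488.6 -182.    76.4] yaw 98.8 F [-0.6 -0.  10.4] M [0.106 0.205 0.3  ] w 8.6
```

Call:
move_arm(
  increments=[
    [0,0,0.01,0,0,1.5],
    [0,0,0.02,0,0,3],
  ],
)

```text
clock: 34.0
eef_pos: [488.6, -182.0, 76.3]
tool_rot: [3.139, 0.001, 1.674]
force: [-0.6, 0.6, 11.6]
width: 9.1
```

```bash
python3 st.py
```

```text
34.0 [ 0.07  0.72  0.36  2.01 -0.51  0.5   0.9 ] eef [ 488.6 -182.    76.3] yaw 95.9 F [-0.6  0.6 11.6] M [0.07  0.337 0.454] w 9.1
```

Call:
move_arm(
  increments=[
    [0,0,0,0,0,0],
    [0,0,0,0,0,0],
    [0,0,-2.5,0,0,0],
    [0,0,-5.2,0,0,0],
    [14.45,7.65,-5.2,0,0,-54],
    [14.45,7.65,-5.2,0,0,-54],
    [14.45,7.65,-5.2,0,0,-54],
    [14.45,7.65,-5.2,0,0,-54],
    [14.45,7.65,-5.2,0,0,-54],
    [14.45,7.65,-5.2,0,0,-54],
    [14.45,7.65,-5.2,0,0,-54],
    [14.45,7.65,-5.2,0,0,-54],
    [14.45,7.65,-5.2,0,0,-54],
    [14.45,7.65,-2.5,0,0,-54],
    [14.45,7.65,-0.2,0,0,-54],
    [14.45,7.65,-0.2,0,0,-54],
  ],
  grip=0.0,
)

```text
clock: 35.6
eef_pos: [546.4, -30.0, 74.4]
tool_rot: [-3.139, -0.005, 2.615]
force: [0.6, -0.2, -0.4]
width: 42.8
```

Call:
move_arm(
  increments=[
    [0,0,0,0,0,0],
    [0,0,0,0,0,0],
    [0,0,0,0,0,0],
    [0,0,0.02,0,0,4],
    [0,0,0.05,0,0,8],
    [0,0,0.07,0,0,12],
    [0,0,0.09,0,0,15],
  ],
  grip=-1,
)

```text
clock: 36.3
eef_pos: [549.8, -30.0, 77.1]
tool_rot: [3.14, 0.002, 2.352]
force: [-0.5, 0.1, 3.1]
width: 9.1
```

```bash
python3 st.py
```

```text
36.3 [-0.15  0.72  0.24  1.93 -0.32  0.52  1.09] eef [549.8 -30.   77.1] yaw 134.8 F [-0.5  0.1  3.1] M [-0.043  0.006  0.131] w 9.1
```

Call:
move_arm(
  increments=[
    [0,0,0.015,0,0,2.5],
    [0,0,0.03,0,0,5],
  ],
)

```text
clock: 36.5
eef_pos: [549.8, -30.0, 76.8]
tool_rot: [3.139, 0.001, 2.265]
force: [-0.4, 0.2, 6.3]
width: 8.9
```

```bash
python3 st.py
```

```text
36.5 [-0.17  0.73  0.26  1.93 -0.35  0.52  1.04] eef [549.8 -30.   76.8] yaw 129.8 F [-0.4  0.2  6.3] M [0.086 0.022 0.125] w 8.9
```

Call:
move_arm(
  increments=[
    [0,0,0.015,0,0,2.5],
    [0,0,0.03,0,0,5],
  ],
)

```text
clock: 36.7
eef_pos: [549.9, -29.9, 76.5]
tool_rot: [3.139, 0.001, 2.178]
force: [0.6, 1.5, 8.7]
width: 9.3
```

```bash
python3 st.py
```

```text
36.7 [-0.18  0.73  0.29  1.93 -0.38  0.53  0.98] eef [549.9 -29.9  76.5] yaw 124.8 F [0.6 1.5 8.7] M [0.17 0.04 0.17] w 9.3
```

Call:
move_arm(
  increments=[
    [0,0,0.01,0,0,2],
    [0,0,0.025,0,0,4],
  ],
)

```text
clock: 36.9
eef_pos: [550.0, -29.9, 76.4]
tool_rot: [3.139, 0.001, 2.109]
force: [-0.8, 1.9, 9.0]
width: 8.7
```

```bash
python3 st.py
```

```text
36.9 [-0.19  0.73  0.3   1.93 -0.41  0.53  0.93] eef [550.  -29.9  76.4] yaw 120.8 F [-0.8  1.9  9. ] M [0.135 0.181 0.323] w 8.7
```

Call:
move_arm(
  increments=[
    [0,0,0.01,0,0,1.5],
    [0,0,0.02,0,0,3],
  ],
)

```text
clock: 37.1
eef_pos: [550.0, -29.9, 76.4]
tool_rot: [3.139, 0.001, 2.058]
force: [-0.3, 0.7, 10.6]
width: 9.1
```

```bash
python3 st.py
```

```text
37.1 [-0.2   0.74  0.32  1.93 -0.42  0.54  0.9 ] eef [550.  -29.9  76.4] yaw 117.9 F [-0.3  0.7 10.6] M [0.098 0.187 0.34 ] w 9.1
```

Call:
move_arm(
  increments=[
    [0,0,0.01,0,0,1.5],
    [0,0,0.015,0,0,2.5],
  ],
)

```text
clock: 37.3
eef_pos: [550.1, -29.8, 76.3]
tool_rot: [3.139, 0.001, 2.014]
force: [-0.2, 2.0, 10.6]
width: 8.9
```

```bash
python3 st.py
```

```text
37.3 [-0.21  0.74  0.33  1.93 -0.44  0.54  0.87] eef [550.1 -29.8  76.3] yaw 115.4 F [-0.2  2.  10.6] M [0.117 0.214 0.462] w 8.9
```

Call:
move_arm(
  increments=[
    [0,0,0,0,0,0],
    [0,0,0,0,0,0],
    [0,0,-2.5,0,0,0],
    [0,0,-5.2,0,0,0],
    [0.35,-11.7,-5.2,0,0,68],
    [0.35,-11.7,-5.2,0,0,68],
    [0.35,-11.7,-5.2,0,0,68],
    [0.35,-11.7,-5.2,0,0,68],
    [0.35,-11.7,-5.2,0,0,68],
    [0.35,-11.7,-5.2,0,0,68],
    [0.35,-11.7,-5.2,0,0,68],
    [0.35,-11.7,-5.2,0,0,68],
    [0.35,-11.7,-5.2,0,0,68],
    [0.35,-11.7,-5.2,0,0,68],
    [0.35,-11.7,-2.5,0,0,68],
    [0.35,-11.7,0,0,0,68],
    [0.35,-11.7,0,0,0,68],
  ],
  grip=0.0,
)

```text
clock: 39.0
eef_pos: [439.9, -76.7, 73.0]
tool_rot: [-3.137, 0.002, 0.829]
force: [-0.7, 0.4, -0.8]
width: 42.8
```

Call:
move_arm(
  increments=[
    [0,0,0,0,0,0],
    [0,0,0,0,0,0],
    [0,0,0,0,0,0],
    [0,0,0,0,0,1.5],
    [0,0,0.01,0,0,3],
  ],
  grip=-1,
)

```text
clock: 39.5
eef_pos: [442.0, -77.4, 75.7]
tool_rot: [3.14, -0.001, 0.775]
force: [-2.3, -0.9, 10.2]
width: 9.0
```

```bash
python3 st.py
```

```text
39.5 [-0.26  0.71  0.56  2.21 -0.89  0.47  0.22] eef [442.  -77.4  75.7] yaw 44.4 F [-2.3 -0.9 10.2] M [-0.055  0.437  0.589] w 9.0
```

Call:
move_arm(
  increments=[
    [0,0,0,0,0,0],
    [0,0,0,0,0,0],
    [0,0,-2.5,0,0,0],
    [0,0,-5.2,0,0,0],
    [6.75,15,-5.2,0,0,-25.5],
    [6.75,15,-5.2,0,0,-25.5],
    [6.75,15,-5.2,0,0,-25.5],
    [6.75,15,-5.2,0,0,-25.5],
    [6.75,15,-5.2,0,0,-25.5],
    [6.75,15,-5.2,0,0,-25.5],
    [6.75,15,-5.2,0,0,-25.5],
    [6.75,15,-2.5,0,0,-25.5],
    [6.75,15,-0.1,0,0,-25.5],
    [6.75,15,-0.1,0,0,-25.5],
  ],
  grip=0.0,
)

```text
clock: 40.9
eef_pos: [591.5, -135.3, 73.0]
tool_rot: [-3.135, -0.0, 1.22]
force: [-1.1, 0.1, -0.1]
width: 42.7
```

Call:
move_arm(
  increments=[
    [0,0,0,0,0,0],
    [0,0,0,0,0,0],
    [0,0,0,0,0,0],
    [0,0,0,0,0,1],
    [0,0,0.01,0,0,2],
  ],
  grip=-1,
)

```text
clock: 41.4
eef_pos: [595.6, -137.5, 77.1]
tool_rot: [3.139, -0.0, 1.185]
force: [-1.7, 0.3, 7.9]
width: 8.7
```

```bash
python3 st.py
```

```text
41.4 [-0.15  0.85  0.56  1.77 -0.65  0.72  0.38] eef [ 595.6 -137.5   77.1] yaw 67.9 F [-1.7  0.3  7.9] M [0.058 0.295 0.447] w 8.7
```

Call:
move_arm(
  increments=[
    [0,0,0,0,0,0],
    [0,0,0,0,0,0],
    [0,0,0,0,0,0],
    [0,0,-4,0,0,0],
    [0,0,-8,0,0,0],
    [0,0,-12,0,0,0],
    [0,0,-16,0,0,0],
    [0,0,-16,0,0,0],
    [0,0,-16,0,0,0],
  ],
  grip=0.0,
)

```text
clock: 42.3
eef_pos: [595.0, -137.1, 236.2]
tool_rot: [3.14, -0.001, 1.185]
force: [-0.9, -0.3, -1.2]
width: 43.0
```

```bash
python3 st.py
python3 - <<'E'
from h import *
im=eyes.get_image("scene")[:,:,::-1]
cv2.imwrite("pics/s9.png",cv2.resize(im[160:360,100:340],(720,600),interpolation=2))
E
```

```text
42.3 [-0.24  0.66  0.71  1.64 -0.49  1.02  0.25] eef [ 595.  -137.1  236.2] yaw 67.9 F [-0.9 -0.3 -1.2] M [0.017 0.043 0.007] w 43.0
```

View pics/s9.png

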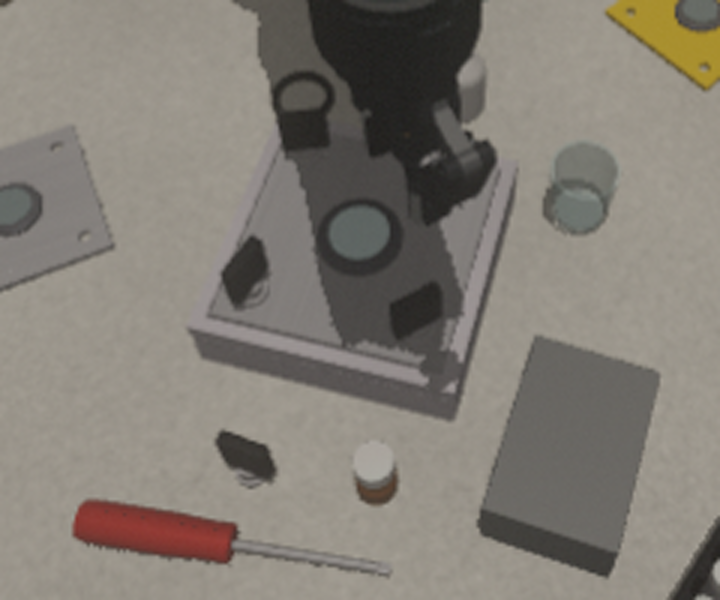

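The lid looks level and sunk, at about (360,235) in the crop. The spare, vial, driver, tip box and beaker are standing as before, and the gripper is clear.

```bash
python3 -c "
from cell import ctrl
print(ctrl.finish_job())"
```

```text
the job is handed in; nothing more can be done
None
```

I tightened the four thumbscrews crisscross in three rounds and handed the job in with the clock at about 42 s of the 72 s allowed. It reported no verdict. The first round gave each screw about 50°, the second another 25°. In the third I turned each one until it went firm, at about 103–112° in all, then gave the first two a last small nip.

| Screw (manifold corner, world x, y) | Last torque read while turning |
|---|---|
| 1 (443, -76) | 0.59 N m |
| 3 (595, -137) | 0.45 N m |
| 2 (488, -182) | 0.45 N m |
| 4 (550, -30) | 0.46 N m |

- **Firmness:** these readings include 0.12 to 0.2 N m of friction. Screw 1 came out higher than I meant, but under the 0.7 N m forcing mark.
- **Not measured:** I had no direct reading of the force on the lid, its tilt, or the absolute screw angles. All of these are inferred from torque and turn.
- **Final check:** the gripper was well clear, with the force on the tool near zero. In the last scene picture the lid looked sunk and level. The spare, vial, driver, tip box and beaker looked unmoved. The bottle and ring were partly hidden by the arm, so I could not confirm those two as clearly.

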